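Set the backlash adjuster of a microscope slide stage

ROBOT

A 6-joint arm with a two-finger parallel gripper is mounted at the origin on the work surface. World frame = base frame: x ahead of the robot, y to its left, z up, the work surface at z = 0. Lengths are in m, angles in degrees, forces in N, time in s.
With the tool pointing down it reaches from about 0.35 to 0.775 m from the base axis. Payload 7.3 kg.
Tool frame: the origin (TCP) lies at the very end of the fingers, on their centre line; the grasp point (between the pads) lies 19 mm behind it; z points along the fingers, x is the direction in which the jaws open and shut, and the axes are right-handed (so a half turn about z gives the same grasp; the last joint's range is limited). The gripper opens to 92 mm and grips with 3 to 60 N. Pads are 19 mm wide; open, the fingers measure 130 mm over their backs; the gripper's body (75 mm by 190 mm) begins 47 mm behind the grasp point.
Start: joints at [58.671, 19.595, 87.324, -0, 73.075, -8.365], TCP at [0.205, 0.483, 0.227] pointing down, gripper open.
Joint ranges: [-145.02, 145.02], [-44.19, 115.74], [2.07, 154.8], [-57.11, 237.11], [16.16, 152.29], [-177.93, 177.93]. Speed limits (degrees/s): [147.25, 147.25, 180, 180, 180, 180].

INTERFACE

Orientations are given as a 3x3 rotation matrix whose columns are the frame's x, y, z axes.
In Python, from cell import robot gives the robot as it stands.
- The arm moves only by the tool send_rows, never from a script. Its argument "rows" is a list that holds one entry, the list of rows, each a list of 4 numbers: the shift along the tool's x, y, z in cm, then the turn about the tool's z in degrees. A call has exactly 8 rows; each row shifts and turns the commanded pose from where the row before left it, along the tool's axes as they then stand; what a row does not reach is not made up. A row lasts 1/12 s, in which the tool goes at most 41.7 mm and 7.16 degrees, less where a joint would pass 70% of its speed; a pose out of reach is approached as far as the arm can. A call with a gripper value outside its range is refused whole. "fingers" is the gripper's target within -1 to 1 (shut at 1, half-way at 0, fully open at -1), set as the call begins (left out, the last holds). The fingers move at their own pace and stop on an object; the grip force is fixed at half the most. Time passes only in rows, so rows that do not move let the fingers close, or fill a call up. It gives the time, the measured TCP pose, the force and the opening at its end, in the units of the state.
- robot.observe(): the state, without advancing time (a new reading comes with each control period).
- robot.camera(name): name is "side" or "top"; returns a dict with "color" (480x640x3 uint8, red, green, blue), "range_z" (480x640 float32, m along the optical axis (not along the pixel's ray), 0 where there is no reading), "fx", "fy", "cx", "cy" (pixels), "view" (4x4, takes a point from world to camera coordinates). Camera axes: x right, y up, looking along -z (the intrinsics and any distortion apply to the point x, -y, -z); pixel columns grow to the right and rows downward; lengths in m; the calibration is good to about 2 mm. A picture is of the moment at which its call begins.
- robot.hand_in(): hands the job in, once; it reports no verdict.
The state is a dict: "t": time; "joint_positions": joint angles; "joint_velocities": joint speeds; "joint_torque": joint torques, N m; "tcp_pos": TCP position; "eef_rot": TCP orientation; "contact_force": force on the tool from outside, world axes, zero at the start; "torque": the same for the moment, N m; "opening": opening from 0.0 (shut) to 1.0 (fully open).
Only numpy, scipy, OpenCV 4.12 (cv2) and the standard library are available. Lean on these libraries where they do the work, as an engineer would, in place of code of your own. Each camera call takes 0.05 s, during which the arm holds its last target.

TASK

Set the backlash adjuster of the white slide stage: turn its black winged knob clockwise until the screw gently bottoms, without forcing it, then back it off a quarter of a turn. Then swing the red-pinned lock lever clockwise over to its stop and let go. Leave the two dishes, the timer and the jar where they are.

Things in the scene. Friction and masses are not known exactly. Their poses are not given: they have to be found in the camera images.
- stage: White slide stage fixed on the bench, 170 mm (its x) by 340 mm (its y), top face 40 mm high. Origin: centre of its underside; at yaw 0 its long side runs along world y. The adjuster knob turns at (0, -105) mm, the black dish carriage (6 mm high) is in the middle, the lock lever pivots at (0, +105) mm. It stands 0.52 to 0.59 m ahead of the robot, yawed up to 0.35 rad.
- knob_grip (a point): Adjuster's black winged knob. Point on its vertical axis, in the wing, 68 mm above the bench. The wing is an upright bar 42 mm long (point x), 12 thick (point y), from 51 to 82 mm above the bench, on a 44 mm disc; a white line marks its +x end. The point turns with the knob. Clockwise from above (falling yaw) screws in. Running friction 0.04 Nm; it stays where left and does not rise or fall.
- screw_tip (a point): Lower end of the adjuster screw, hidden in the stage below the knob. It moves down 1 mm per clockwise turn; its height over the seat is the gap: 0 when just bottomed, 0.25 mm a quarter turn back. Readings of it are far too coarse to set by. It starts 0.25 to 0.6 turn above the bottom, and the knob's yaw at the bottom differs every time.
- seat (a point): The seat that the screw bottoms on, in the stage 15 mm above the bench on the knob's axis, z up. Felt through the knob: at the bottom the torque rises from the running friction at 3 Nm per rad (a stiff spring seat that gives way 0.05 mm per Nm). 0.1 to 0.35 Nm is gentle; above 0.6 Nm the seat is damaged.
- lock (a joint): Lock lever's angle in rad: 0 open, grows clockwise from above, 1.5 at its stop. It starts at 0 to 0.2, moves with about 0.06 Nm of friction and stays where it is left.
- lock_pin (a point): Middle of the lock lever's red upright pin, 12 mm thick, standing free from 56 to 83 mm above the bench, the point at 68 mm. It circles 50 mm from the lever's pivot: at lever angle 0 it lies 35 mm towards the stage's -x and 35 mm towards its +y from the pivot, and swings clockwise, towards +x.
- lock_pivot (a point): The lock lever's vertical pivot axis, at 68 mm above the bench. The pivot's hub is 26 mm wide and reaches 57 mm above the bench.
- dish_center (a point): Middle of the clear covered culture dish, 55 mm wide and 13 mm high, loose on the black carriage (46 mm above the bench) in the middle of the stage. Leave it in place.
- timer_center (a point): Middle of the white bench timer, 70 x 70 x 16 mm, loose on the bench left of the stage. Leave it in place.
- bottle_center (a point): Middle of the small jar with a blue cap, 44 mm wide and 75 mm high, loose on the bench left of the stage. Leave it in place.
- dish_spare_center (a point): Middle of a second covered dish, 55 mm wide and 13 mm high, loose on the bench right of the stage. Leave it in place.

How it is judged:
By the outcome, as a careful person would: the job done as asked, in the order asked, and still so for the second after the job is handed in, with the robot touching nothing.
It also fails if it takes over 72 s, if anything falls off the work surface, if the arm or the gripper's body presses on something with over 40 N, if the wrist force passes 120 N, or if a joint passes its speed limit or range.

## Working session

There is one attempt and no reset: what is moved stays moved. The work goes in short steps, Python scripts to look and compute and a tool call to move; the robot and the scene stay as the last step left them, time stands still between calls to the robot, and variables do not carry over. Pictures are saved under pics/ and viewed, and the job is handed in when it is done.

Besides the shell and the picture viewer there is one more tool, called after "Emit:" in YAML: its name, and indented under it one key for each argument. send_rows: Moves the arm, as the interface text tells. Its arguments: {"type":"object","properties":{"rows":{"type":"array","items":{"type":"array","items":{"type":"array","items":{"type":"number"}}}},"fingers":{"type":"number"}},"required":["rows"]}

```bash
ls; mkdir -p pics
python3 - <<'E'
from cell import robot
import cv2,numpy as np
for n in("top","side"):
    c=robot.camera(n); np.savez(f"pics/{n}0.npz",**c)
    cv2.imwrite(f"pics/{n}0.png",c["color"][:,:,::-1])
    print(n,c["fx"],c["fy"],c["cx"],c["cy"],c["view"].round(4).tolist(),[k for k in c])
s=robot.observe();print(s)
E
```

```text
pics
top 518.0566247057611 518.0566247057611 325.2939687418033 232.834811542298 [[-0.0323, -0.9995, -0.0007, 0.0227], [0.9749, -0.0317, 0.2205, -0.5723], [-0.2204, 0.0064, 0.9754, -1.1932], [0.0, 0.0, 0.0, 1.0]] ['color', 'range_z', 'fx', 'fy', 'cx', 'cy', 'view']
side 539.1873088128012 539.1873088128012 322.7572957400609 234.99169164166747 [[0.9525, -0.3046, -0.0055, -0.5311], [0.2419, 0.745, 0.6216, -0.1904], [-0.1853, -0.5934, 0.7833, -1.2056], [0.0, 0.0, 0.0, 1.0]] ['color', 'range_z', 'fx', 'fy', 'cx', 'cy', 'view']
{'t': 0.1, 'joint_positions': array([ 5.86687697e+01,  1.96321190e+01,  8.73706024e+01, -1.00681081e-03,
        7.30732292e+01, -8.36517729e+00]), 'joint_velocities': array([-0.00720894, -0.11645813, -0.20292337,  0.00456146, -0.08645858,
       -0.03267377]), 'joint_torque': array([ 1.55096455e-03, -4.32004952e+01, -2.44695264e+01,  7.18668918e-02,
        5.25933481e-02, -1.52451321e-05]), 'tcp_pos': array([0.20464982, 0.48309399, 0.22612443]), 'eef_rot': array([[ 3.90180508e-01,  9.20738136e-01, -6.74926310e-04],
       [ 9.20737446e-01, -3.90181052e-01, -1.14102655e-03],
       [-1.31393012e-03, -1.76223608e-04, -9.99999121e-01]]), 'contact_force': array([-0.74886344,  0.16739229, -0.12912594]), 'torque': array([-0.02535756,  0.05249134, -0.02351065]), 'opening': 1.0055436163736247}
```

View pics/top0.png

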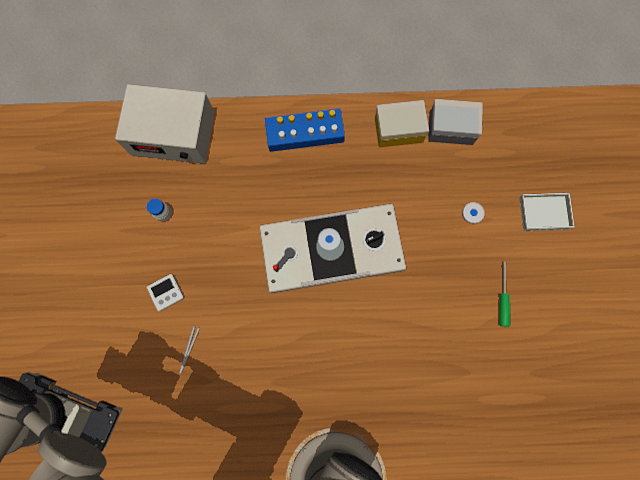

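View pics/side0.png

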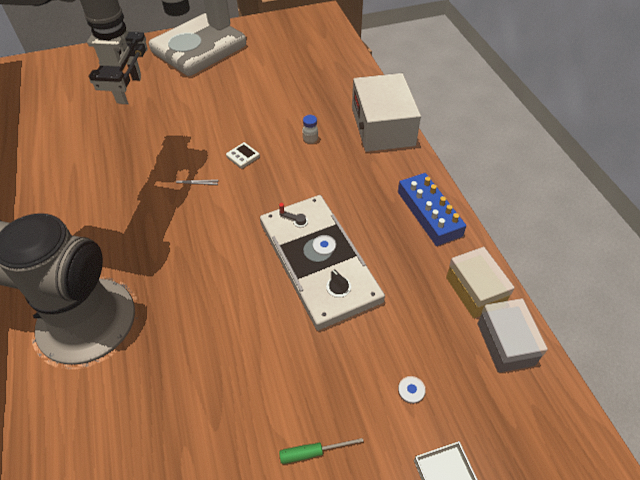

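The top view shows the stage centred at about (333,248), the knob at (375,239), the lever pivot at (290,253) and the red pin at (276,268). The jar, timer and spare dish are clear of it. Next I'll measure these.

```bash
cat > h.py <<'E'
import numpy as np,cv2
def cloud(c):
    z=c["range_z"]; v,u=np.mgrid[:z.shape[0],:z.shape[1]]
    P=np.stack([(u-c["cx"])/c["fx"]*z,-(v-c["cy"])/c["fy"]*z,-z],-1)
    V=c["view"]; W=(P-V[:3,3])@V[:3,:3]; W[z==0]=np.nan
    return W
def cast(c,u,v,h):
    V=c["view"];o=-V[:3,:3].T@V[:3,3]
    d=np.array([(u-c["cx"])/c["fx"],-(v-c["cy"])/c["fy"],-1])@V[:3,:3]
    return o+d*(h-o[2])/d[2]
def proj(c,p):
    V=c["view"];q=V[:3,:3]@np.asarray(p)+V[:3,3]
    return c["cx"]+c["fx"]*q[0]/-q[2], c["cy"]-c["fy"]*q[1]/-q[2]
E
python3 - <<'E'
from h import *
for n,(r0,r1,c0,c1) in {"top":(195,300,250,415),"side":(180,340,245,400)}.items():
    c=dict(np.load(f"pics/{n}0.npz")); W=cloud(c)
    roi=np.zeros(W.shape[:2],bool);roi[r0:r1,c0:c1]=1
    m=roi&(W[...,2]>.033)&(W[...,2]<.047)
    r=cv2.minAreaRect((W[m][:,:2]*1000).astype(np.float32)); print(n,"stage",r,np.median(W[m][:,2]))
    k=cv2.cvtColor(c["color"],cv2.COLOR_RGB2HSV);h,s,v=cv2.split(k)
    red=roi&((h<6)|(h>174))&(s>180)&(v>90)
    vs,us=np.nonzero(red);print("red",len(us),us.mean(),vs.mean(),"cast68",cast(c,us.mean(),vs.mean(),.068),"z",np.nanmin(W[red][:,2]),np.nanmax(W[red][:,2]))
    hi=roi&(W[...,2]>.074)&(W[...,2]<.09)
    nn,lab,st,ce=cv2.connectedComponentsWithStats(hi.astype(np.uint8))
    for i in range(1,nn):
        if st[i,4]>3:
            p=W[lab==i];print("high",st[i],p.mean(0).round(4), cv2.minAreaRect((p[:,:2]*1000).astype(np.float32)))
    cr=c["color"][r0:r1,c0:c1,::-1];cv2.imwrite(f"pics/{n}0z.png",cv2.resize(cr,None,fx=4.5 if n=="top" else 3.6,fy=4.5 if n=="top" else 3.6,interpolation=cv2.INTER_CUBIC))
E
```

```text
top stage ((544.0247192382812, -11.388717651367188), (170.5811767578125, 340.30401611328125), 7.872219085693359) 0.0408045523810044
red 19 275.0 266.89473684210526 cast68 [0.49252715 0.12667497 0.068     ] z 0.06537762453952164 0.08709020917561824
high [367 230  18  12  94] [ 0.5577 -0.115   0.0813] ((558.3013305664062, -115.14910888671875), (12.397628784179688, 42.12736129760742), 23.681903839111328)
high [273 264   5   6  24] [0.4918 0.1254 0.0815] ((491.8128662109375, 125.00780487060547), (10.243229866027832, 10.953618049621582), 79.5220947265625)
side stage ((643.6505126953125, 3.2293853759765625), (374.10546875, 344.0220031738281), 7.576064586639404) 0.04206586770494157
red 14 281.07142857142856 205.21428571428572 cast68 [0.49411346 0.13661144 0.068     ] z 0.059876152334263966 0.08752417072243603
high [279 202   5   7  27] [0.4917 0.1256 0.0816] ((491.8432312011719, 126.82323455810547), (14.462662696838379, 10.251935005187988), 81.45379638671875)
high [331 269  16  17 124] [ 0.5569 -0.1163  0.0821] ((557.1917114257812, -114.5159912109375), (14.009930610656738, 43.0600471496582), 23.247289657592773)
```

View pics/top0z.png

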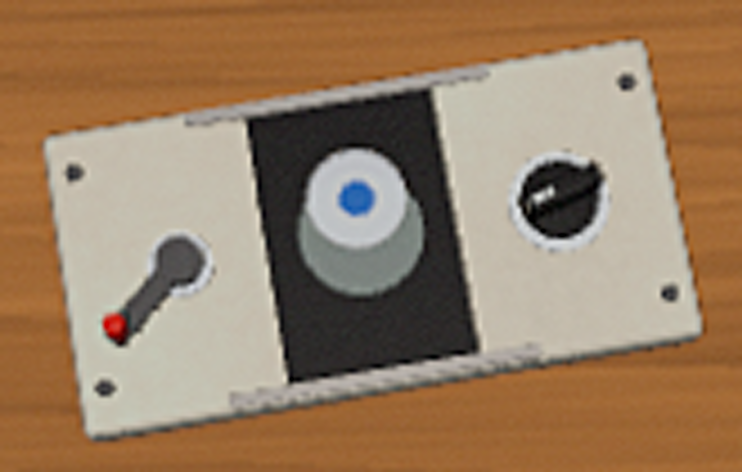

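View pics/side0z.png

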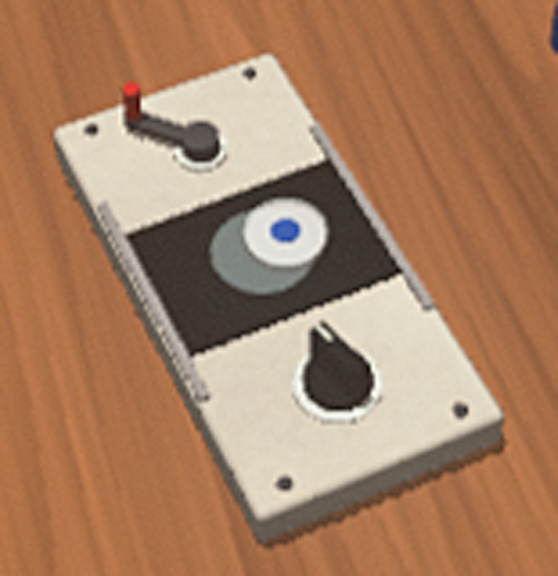

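Geometry checks out. The stage measures 170.6x340.3 mm at yaw 7.9°. The predicted knob position (0.5584,-0.1154) matches the measured one. The pin radius is 49.9 mm, which puts the lever at about 0.06 rad. The wing yaw is about 113.5°, so the jaws need a yaw of about 23.5°. I'll turn the tool first, then travel.

Emit:
send_rows:
  rows:
    - [[0,0,0,5.4],[0,0,0,5.4],[0,0,0,5.4],[0,0,0,5.4],[0,0,0,5.4],[0,0,0,5.4],[0,0,0,5.4],[0,0,0,5.4]]
  fingers: 0

```text
t: 0.77
tcp_pos: [0.2047, 0.4832, 0.2263]
eef_rot: [[0.917, 0.4, -0.0], [0.4, -0.917, -0.001], [-0.001, 0.001, -1.0]]
contact_force: [-0.0, 0.0, 0.5]
opening: 0.518
```

Emit:
send_rows:
  rows:
    - [[0.35,2.8,0,0],[0.35,2.8,0,0],[0.35,2.8,0,0],[0.35,2.8,0,0],[0.35,2.8,0,0],[0.35,2.8,0,0],[0.35,2.8,0,0],[0.35,2.8,0,0]]

```text
t: 1.43
tcp_pos: [0.3212, 0.2885, 0.2265]
eef_rot: [[0.915, 0.404, -0.0], [0.404, -0.915, -0.0], [-0.0, 0.0, -1.0]]
contact_force: [0.8, 0.5, -0.5]
opening: 0.5
```

Emit:
send_rows:
  rows:
    - [[0.35,2.8,0,0],[0.35,2.8,0,0],[0.35,2.8,0,0],[0.35,2.8,0,0],[0.35,2.8,0,0],[0.35,2.8,0,0],[0.35,2.8,0,0],[0.35,2.8,0,0]]

```text
t: 2.1
tcp_pos: [0.4374, 0.0949, 0.2265]
eef_rot: [[0.915, 0.404, -0.0], [0.404, -0.915, 0.0], [-0.0, -0.0, -1.0]]
contact_force: [0.2, -0.0, 0.0]
opening: 0.497
```

Emit:
send_rows:
  rows:
    - [[0.3,2.8,0,0],[0.3,2.8,0,0],[0.3,2.8,0,0],[0.3,2.8,0,0],[0.3,2.8,0,0],[0.3,2.8,0,0],[0.3,2.8,0,0],[0,0,0,0]]

```text
t: 2.77
tcp_pos: [0.5372, -0.0786, 0.2259]
eef_rot: [[0.916, 0.401, 0.0], [0.401, -0.916, -0.002], [-0.0, 0.002, -1.0]]
contact_force: [-0.8, 0.7, -0.5]
opening: 0.503
```

Emit:
send_rows:
  rows:
    - [[0.1,0.9,1.5,0],[0.1,0.9,1.5,0],[0.1,0.9,1.5,0],[0.1,0.9,1.5,0],[0.1,0.9,1.5,0],[0,0,1.5,0],[0,0,0,0],[0,0,0,0]]

```text
t: 3.43
tcp_pos: [0.5575, -0.1131, 0.136]
eef_rot: [[0.915, 0.404, -0.002], [0.404, -0.915, 0.001], [-0.002, -0.002, -1.0]]
contact_force: [1.1, -0.2, -0.2]
opening: 0.5
```

Run:
```python
from cell import robot
s=robot.observe();print(s["tcp_pos"],s["joint_positions"],s["torque"],s["contact_force"])
R=s["eef_rot"];print(np.degrees(np.arctan2(R[1,0],R[0,0])) if 0 else R)
```

```text
[ 0.55750199 -0.113082    0.13598733] [-1.91921304e+01  2.90513740e+01  8.75122289e+01  1.49677857e-02
  6.35896635e+01 -4.30405980e+01] [-0.12521751  0.01357468 -0.00497116] [ 1.05811747 -0.15517641 -0.24570151]
[[ 0.91466288  0.40421012 -0.0024494 ]
 [ 0.40421356 -0.91466398  0.00110034]
 [-0.00179561 -0.00199652 -0.99999639]]
```

Emit:
send_rows:
  rows:
    - [[0,0.2,1.0,0],[0,0,1.2,0],[0,0,1.2,0],[0,0,1.2,0],[0,0,1.2,0],[0,0,1.2,0],[0,0,1.0,0],[0,0,0,0]]

```text
t: 4.1
tcp_pos: [0.5582, -0.115, 0.0552]
eef_rot: [[0.915, 0.404, -0.002], [0.404, -0.915, 0.001], [-0.002, -0.002, -1.0]]
contact_force: [0.2, -0.1, 0.2]
opening: 0.502
```

```bash
cat >> h.py <<'E'
def st():
    from cell import robot
    s=robot.observe();R=s["eef_rot"]
    tz=(R.T@s["torque"]); f=R.T@s["contact_force"]
    print("t %.2f"%s["t"],"tcp",s["tcp_pos"].round(4),"yaw %.2f"%np.degrees(np.arctan2(R[1,0],R[0,0])),"q6 %.1f"%s["joint_positions"][5],"Ttool",tz.round(3),"Ftool",f.round(2),"tz_world %.3f"%s["torque"][2],"j6t %.3f"%s["joint_torque"][5],"open %.3f"%s["opening"])
E
cat > s.py <<'E'
from h import *
st()
E
python3 - <<'E'
from h import *
from cell import robot
st()
c=robot.camera("side");np.savez("pics/side1.npz",**c)
u,v=map(int,proj(c,[.558,-.115,.06]))
cv2.imwrite("pics/side1.png",cv2.resize(c["color"][v-80:v+60,u-90:u+90,::-1],None,fx=4,fy=4))
st()
E
```

```text
t 4.10 tcp [ 0.5582 -0.115   0.0552] yaw 23.85 q6 -43.2 Ttool [ 0.017 -0.065 -0.022] Ftool [ 0.13  0.21 -0.24] tz_world 0.022 j6t 0.002 open 0.502
t 4.15 tcp [ 0.5587 -0.1152  0.0562] yaw 23.85 q6 -43.2 Ttool [-0.038 -0.013  0.008] Ftool [-0.6  -0.12 -0.45] tz_world -0.008 j6t 0.000 open 0.502
```

View pics/side1.png

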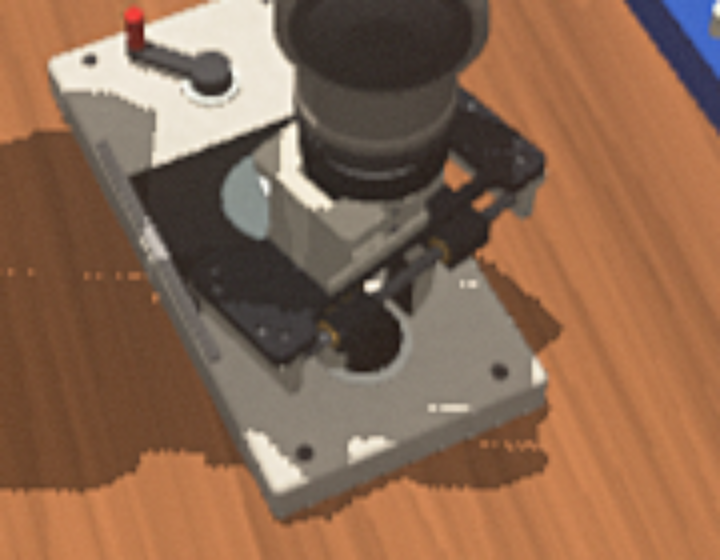

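The side view shows the knob between the fingers at about (375,335), with no contact. Closing now.

Emit:
send_rows:
  rows:
    - [[0,0,0,0],[0,0,0,0],[0,0,0,0],[0,0,0,0],[0,0,0,0],[0,0,0,0],[0,0,0,0],[0,0,0,0]]
  fingers: 1

```text
t: 4.82
tcp_pos: [0.558, -0.1162, 0.0571]
eef_rot: [[0.915, 0.404, -0.002], [0.404, -0.915, -0.001], [-0.002, -0.0, -1.0]]
contact_force: [-5.1, -4.0, 5.4]
opening: 0.13
```

```bash
python3 s.py;python3 s.py
```

```text
t 4.82 tcp [ 0.558  -0.1162  0.0571] yaw 23.85 q6 -43.2 Ttool [-0.191 -1.213 -0.002] Ftool [-6.26  1.6  -5.34] tz_world 0.003 j6t -0.020 open 0.130
t 4.82 tcp [ 0.558  -0.1162  0.0571] yaw 23.85 q6 -43.2 Ttool [-0.191 -1.213 -0.002] Ftool [-6.26  1.6  -5.34] tz_world 0.003 j6t -0.020 open 0.130
```

Emit:
send_rows:
  rows:
    - [[-0.05,0,0,0],[0,0,0,0],[0,0,0,0],[0,0,0,3],[0,0,0,3],[0,0,0,3],[0,0,0,3],[0,0,0,3]]

```text
t: 5.48
tcp_pos: [0.5575, -0.1163, 0.0571]
eef_rot: [[0.988, 0.151, -0.002], [0.151, -0.988, -0.001], [-0.002, 0.0, -1.0]]
contact_force: [-7.5, -4.0, 7.2]
opening: 0.13
```

```bash
python3 s.py
```

```text
t 5.48 tcp [ 0.5575 -0.1163  0.0571] yaw 8.71 q6 -28.1 Ttool [-0.592 -1.52  -0.078] Ftool [-7.99  2.81 -7.15] tz_world 0.079 j6t -0.768 open 0.130
```

Emit:
send_rows:
  rows:
    - [[0,0,0,3],[0,0,0,3],[0,0,0,3],[0,0,0,3],[0,0,0,3],[0,0,0,3],[0,0,0,3],[0,0,0,3]]

```text
t: 6.15
tcp_pos: [0.5566, -0.1163, 0.0571]
eef_rot: [[0.965, -0.263, -0.004], [-0.263, -0.965, -0.001], [-0.004, 0.002, -1.0]]
contact_force: [-9.2, -3.3, 9.3]
opening: 0.133
```

```bash
python3 s.py
```

```text
t 6.15 tcp [ 0.5566 -0.1163  0.0571] yaw -15.28 q6 -4.1 Ttool [-1.342 -1.691 -0.014] Ftool [-8.07  5.6  -9.21] tz_world 0.017 j6t -0.766 open 0.133
```

Emit:
send_rows:
  rows:
    - [[0,0,0,3],[0,0,0,3],[0,0,0,3],[0,0,0,3],[0,0,0,3],[0,0,0,3],[0,0,0,3],[0,0,0,3]]

```text
t: 6.82
tcp_pos: [0.5559, -0.1159, 0.057]
eef_rot: [[0.774, -0.633, -0.006], [-0.633, -0.774, 0.0], [-0.005, 0.004, -1.0]]
contact_force: [-11.2, -2.7, 11.3]
opening: 0.13
```

```bash
python3 s.py
```

```text
t 6.82 tcp [ 0.5559 -0.1159  0.057 ] yaw -39.27 q6 19.9 Ttool [-2.033 -1.461 -0.088] Ftool [ -7.01   9.22 -11.23] tz_world 0.092 j6t -0.768 open 0.130
```

Lateral force is building from a grip offset of about 1.5 mm. I'll shift to relieve it before going on.

Emit:
send_rows:
  rows:
    - [[-0.06,0.07,-0.07,0],[-0.06,0.07,-0.08,0],[0,0,0,0],[0,0,0,0],[0,0,0,0],[0,0,0,0],[0,0,0,0],[0,0,0,0]]

```text
t: 7.48
tcp_pos: [0.5554, -0.116, 0.0573]
eef_rot: [[0.776, -0.631, -0.004], [-0.631, -0.776, 0.001], [-0.003, 0.002, -1.0]]
contact_force: [-4.5, -3.0, -3.4]
opening: 0.129
```

```bash
python3 s.py
```

```text
t 7.48 tcp [ 0.5554 -0.116   0.0573] yaw -39.14 q6 19.7 Ttool [-1.175 -0.407 -0.03 ] Ftool [-1.56  5.14  3.37] tz_world 0.033 j6t 0.027 open 0.129
```

Emit:
send_rows:
  rows:
    - [[0,0.05,0.03,2],[0,0,0,2],[0,0,0,2],[0,0,0,2],[0,0,0,2],[0,0,0,2],[0,0,0,2],[0,0,0,2]]

```text
t: 8.15
tcp_pos: [0.555, -0.1157, 0.0572]
eef_rot: [[0.57, -0.822, -0.004], [-0.822, -0.57, 0.001], [-0.003, 0.002, -1.0]]
contact_force: [-6.5, 1.4, -0.3]
opening: 0.13
```

```bash
python3 s.py
```

```text
t 8.15 tcp [ 0.555  -0.1157  0.0572] yaw -55.24 q6 35.7 Ttool [-1.039 -0.613 -0.057] Ftool [-4.89  4.57  0.3 ] tz_world 0.059 j6t -0.502 open 0.130
```

Emit:
send_rows:
  rows:
    - [[0,0,0,0.6],[0,0,0,0.6],[0,0,0,0.6],[0,0,0,0.6],[0,0,0,0.6],[0,0,0,0.6],[0,0,0,0.6],[0,0,0,0.6]]

```text
t: 8.82
tcp_pos: [0.5549, -0.1156, 0.0572]
eef_rot: [[0.5, -0.866, -0.004], [-0.866, -0.5, 0.002], [-0.003, 0.003, -1.0]]
contact_force: [-6.1, 0.9, -1.1]
opening: 0.13
```

```bash
python3 s.py
```

```text
t 8.82 tcp [ 0.5549 -0.1156  0.0572] yaw -59.97 q6 40.4 Ttool [-1.124 -0.61  -0.031] Ftool [-3.83  4.8   1.09] tz_world 0.033 j6t -0.116 open 0.130
```

Emit:
send_rows:
  rows:
    - [[0,0,0,0.6],[0,0,0,0.6],[0,0,0,0.6],[0,0,0,0.6],[0,0,0,0.6],[0,0,0,0.6],[0,0,0,0.6],[0,0,0,0.6]]

```text
t: 9.48
tcp_pos: [0.5548, -0.1154, 0.0572]
eef_rot: [[0.426, -0.905, -0.004], [-0.905, -0.426, 0.002], [-0.004, 0.003, -1.0]]
contact_force: [-7.3, 1.6, -0.4]
opening: 0.125
```

```bash
python3 s.py
```

```text
t 9.48 tcp [ 0.5548 -0.1154  0.0572] yaw -64.77 q6 45.2 Ttool [-1.133 -0.652 -0.042] Ftool [-4.61  5.95  0.44] tz_world 0.044 j6t -0.116 open 0.125
```

Emit:
send_rows:
  rows:
    - [[-0.06,0.08,0,0.6],[0,0,0,0.6],[0,0,0,0.6],[0,0,0,0.6],[0,0,0,0.6],[0,0,0,0.6],[0,0,0,0.6],[0,0,0,0.6]]

```text
t: 10.15
tcp_pos: [0.5546, -0.1153, 0.0573]
eef_rot: [[0.348, -0.937, -0.002], [-0.937, -0.348, 0.002], [-0.003, 0.002, -1.0]]
contact_force: [-4.7, 3.7, -3.5]
opening: 0.131
```

```bash
python3 s.py
```

```text
t 10.15 tcp [ 0.5546 -0.1153  0.0573] yaw -69.61 q6 50.1 Ttool [-0.859 -0.826 -0.02 ] Ftool [-5.08  3.08  3.55] tz_world 0.020 j6t -0.114 open 0.131
```

Emit:
send_rows:
  rows:
    - [[0,0,0,0.6],[0,0,0,0.6],[0,0,0,0.6],[0,0,0,0.6],[0,0,0,0.6],[0,0,0,0.6],[0,0,0,0.6],[0,0,0,0.6]]

```text
t: 10.82
tcp_pos: [0.5545, -0.1152, 0.0573]
eef_rot: [[0.269, -0.963, -0.003], [-0.963, -0.269, 0.002], [-0.003, 0.002, -1.0]]
contact_force: [-5.0, 4.6, -3.1]
opening: 0.125
```

```bash
python3 s.py
```

```text
t 10.82 tcp [ 0.5545 -0.1152  0.0573] yaw -74.41 q6 54.9 Ttool [-0.9   -0.785 -0.006] Ftool [-5.73  3.57  3.14] tz_world 0.007 j6t -0.114 open 0.125
```

Emit:
send_rows:
  rows:
    - [[0,0,0,0.6],[0,0,0,0.6],[0,0,0,0.6],[0,0,0,0.6],[0,0,0,0.6],[0,0,0,0.6],[0,0,0,0.6],[0,0,0,0.6]]

```text
t: 11.48
tcp_pos: [0.5545, -0.115, 0.0572]
eef_rot: [[0.187, -0.982, -0.003], [-0.982, -0.187, 0.002], [-0.003, 0.002, -1.0]]
contact_force: [-6.2, 3.7, -2.0]
opening: 0.128
```

```bash
python3 s.py
```

```text
t 11.48 tcp [ 0.5545 -0.115   0.0572] yaw -79.21 q6 59.7 Ttool [-0.946 -0.868 -0.021] Ftool [-4.79  5.38  2.05] tz_world 0.021 j6t -0.113 open 0.128
```

Emit:
send_rows:
  rows:
    - [[0,0,0,0.6],[0,0,0,0.6],[0,0,0,0.6],[0,0,0,0.6],[0,0,0,0.6],[0,0,0,0.6],[0,0,0,0.6],[0,0,0,0.6]]

```text
t: 12.15
tcp_pos: [0.5544, -0.1148, 0.0573]
eef_rot: [[0.104, -0.995, -0.003], [-0.995, -0.104, 0.002], [-0.003, 0.003, -1.0]]
contact_force: [-4.6, 5.7, -2.7]
opening: 0.127
```

```bash
python3 s.py
```

```text
t 12.15 tcp [ 0.5544 -0.1148  0.0573] yaw -84.01 q6 64.5 Ttool [-1.082 -0.964 -0.088] Ftool [-6.15  3.98  2.72] tz_world 0.089 j6t -0.112 open 0.127
```

```bash
cat > avg.py <<'E'
import sys
from h import *
from cell import robot
n=int(sys.argv[1]) if len(sys.argv)>1 else 4
T=[];J=[]
for i in range(n):
    robot.camera("top"); s=robot.observe();T.append(-(s["eef_rot"].T@s["torque"])[2]);J.append(s["joint_torque"][5])
print("cw load",np.round(T,3),"mean %.3f +- %.3f"%(np.mean(T),np.std(T)/n**.5),"j6",np.round(J,3)); st()
E
python3 avg.py 4
```

```text
cw load [0.066 0.004 0.04  0.083] mean 0.048 +- 0.015 j6 [0.021 0.164 0.085 0.057]
t 12.35 tcp [ 0.5545 -0.1148  0.0573] yaw -83.98 q6 64.4 Ttool [-1.031 -0.931 -0.083] Ftool [-5.3   4.88  2.55] tz_world 0.083 j6t 0.057 open 0.128
```

Emit:
send_rows:
  rows:
    - [[-0.05,0.05,0.03,0.5],[0,0,0,0.5],[0,0,0,0.5],[0,0,0,0.5],[0,0,0,0.5],[0,0,0,0.5],[0,0,0,0.5],[0,0,0,0.5]]

```text
t: 13.02
tcp_pos: [0.5544, -0.1146, 0.0572]
eef_rot: [[0.035, -0.999, -0.002], [-0.999, -0.035, 0.002], [-0.002, 0.002, -1.0]]
contact_force: [-3.4, 3.4, -2.4]
opening: 0.123
```

```bash
python3 s.py
```

```text
t 13.02 tcp [ 0.5544 -0.1146  0.0572] yaw -88.01 q6 68.5 Ttool [-0.952 -0.733 -0.029] Ftool [-3.51  3.28  2.41] tz_world 0.030 j6t -0.087 open 0.123
```

Emit:
send_rows:
  rows:
    - [[0,0,0,0.6],[0,0,0,0.6],[0,0,0,0.6],[0,0,0,0.6],[0,0,0,0.6],[0,0,0,0.6],[0,0,0,0.6],[0,0,0,0.6]]

```text
t: 13.68
tcp_pos: [0.5544, -0.1144, 0.0573]
eef_rot: [[-0.049, -0.999, -0.002], [-0.999, 0.049, 0.002], [-0.002, 0.002, -1.0]]
contact_force: [-4.5, 6.2, -1.0]
opening: 0.129
```

```bash
python3 s.py
```

```text
t 13.68 tcp [ 0.5544 -0.1144  0.0573] yaw -92.81 q6 73.3 Ttool [-1.041 -0.803 -0.069] Ftool [-5.97  4.83  0.99] tz_world 0.070 j6t -0.113 open 0.129
```

Emit:
send_rows:
  rows:
    - [[0,0,0,0.6],[0,0,0,0.6],[0,0,0,0.6],[0,0,0,0.6],[0,0,0,0.6],[0,0,0,0.6],[0,0,0,0.6],[0,0,0,0.6]]

```text
t: 14.35
tcp_pos: [0.5543, -0.1143, 0.0572]
eef_rot: [[-0.132, -0.991, -0.002], [-0.991, 0.132, 0.002], [-0.002, 0.002, -1.0]]
contact_force: [-5.0, 4.9, -1.9]
opening: 0.126
```

```bash
python3 s.py
```

```text
t 14.35 tcp [ 0.5543 -0.1143  0.0572] yaw -97.61 q6 78.1 Ttool [-1.077 -0.851 -0.085] Ftool [-4.18  5.6   1.94] tz_world 0.085 j6t -0.113 open 0.126
```

Emit:
send_rows:
  rows:
    - [[0,0,0,0.5],[0,0,0,0.5],[0,0,0,0.5],[0,0,0,0.5],[0,0,0,0.5],[0,0,0,0.5],[0,0,0,0.5],[0,0,0,0.5]]

```text
t: 15.02
tcp_pos: [0.5544, -0.1142, 0.0572]
eef_rot: [[-0.201, -0.98, -0.002], [-0.98, 0.201, 0.003], [-0.002, 0.002, -1.0]]
contact_force: [-4.3, 6.2, -1.2]
opening: 0.128
```

```bash
python3 s.py
```

```text
t 15.02 tcp [ 0.5544 -0.1142  0.0572] yaw -101.61 q6 82.1 Ttool [-1.166 -0.908 -0.068] Ftool [-5.25  5.44  1.2 ] tz_world 0.068 j6t -0.085 open 0.128
```

Emit:
send_rows:
  rows:
    - [[0,0,0,0.6],[0,0,0,0.6],[0,0,0,0.6],[0,0,0,0.6],[0,0,0,0.6],[0,0,0,0.6],[0,0,0,0.6],[0,0,0,0.6]]

```text
t: 15.68
tcp_pos: [0.5544, -0.114, 0.0572]
eef_rot: [[-0.283, -0.959, -0.002], [-0.959, 0.283, 0.003], [-0.002, 0.002, -1.0]]
contact_force: [-2.8, 6.3, -1.4]
opening: 0.128
```

```bash
python3 s.py
```

```text
t 15.68 tcp [ 0.5544 -0.114   0.0572] yaw -106.41 q6 86.9 Ttool [-1.193 -0.924 -0.104] Ftool [-5.27  4.42  1.45] tz_world 0.105 j6t -0.112 open 0.128
```

Emit:
send_rows:
  rows:
    - [[0,0,0,0.4],[0,0,0,0.4],[0,0,0,0.4],[0,0,0,0.4],[0,0,0,0.4],[0,0,0,0.4],[0,0,0,0.4],[0,0,0,0.4]]

```text
t: 16.35
tcp_pos: [0.5544, -0.1139, 0.0572]
eef_rot: [[-0.336, -0.942, -0.002], [-0.942, 0.336, 0.003], [-0.002, 0.003, -1.0]]
contact_force: [-3.6, 6.8, -2.9]
opening: 0.129
```

```bash
python3 avg.py 3
```

```text
cw load [0.058 0.029 0.066] mean 0.051 +- 0.009 j6 [0.033 0.128 0.075]
t 16.50 tcp [ 0.5544 -0.1139  0.0572] yaw -109.59 q6 90.0 Ttool [-1.253 -0.981 -0.066] Ftool [-5.03  5.02  2.04] tz_world 0.066 j6t 0.075 open 0.127
```

Emit:
send_rows:
  rows:
    - [[-0.08,0.08,0,0.6],[0,0,0,0.6],[0,0,0,0.6],[0,0,0,0.6],[0,0,0,0.6],[0,0,0,0.6],[0,0,0,0.6],[0,0,0,0.6]]

```text
t: 17.17
tcp_pos: [0.5544, -0.1136, 0.0573]
eef_rot: [[-0.414, -0.91, -0.001], [-0.91, 0.414, 0.002], [-0.002, 0.001, -1.0]]
contact_force: [-2.3, 5.9, -3.1]
opening: 0.128
```

```bash
python3 s.py
```

```text
t 17.17 tcp [ 0.5544 -0.1136  0.0573] yaw -114.43 q6 95.0 Ttool [-1.04  -0.715 -0.078] Ftool [-4.4   4.53  3.08] tz_world 0.079 j6t -0.114 open 0.128
```

Emit:
send_rows:
  rows:
    - [[0,0,0,0.6],[0,0,0,0.6],[0,0,0,0.6],[0,0,0,0.6],[0,0,0,0.6],[0,0,0,0.6],[0,0,0,0.6],[0,0,0,0.6]]

```text
t: 17.83
tcp_pos: [0.5545, -0.1135, 0.0573]
eef_rot: [[-0.488, -0.873, -0.0], [-0.873, 0.488, 0.002], [-0.002, 0.001, -1.0]]
contact_force: [-1.8, 7.2, -3.9]
opening: 0.131
```

```bash
python3 s.py
```

```text
t 17.83 tcp [ 0.5545 -0.1135  0.0573] yaw -119.23 q6 99.8 Ttool [-1.092 -0.843 -0.032] Ftool [-5.37  5.11  3.92] tz_world 0.032 j6t -0.113 open 0.131
```

Emit:
send_rows:
  rows:
    - [[0,0,0,0.6],[0,0,0,0.6],[0,0,0,0.6],[0,0,0,0.6],[0,0,0,0.6],[0,0,0,0.6],[0,0,0,0.6],[0,0,0,0.6]]

```text
t: 18.5
tcp_pos: [0.5545, -0.1133, 0.0573]
eef_rot: [[-0.56, -0.829, -0.0], [-0.829, 0.56, 0.002], [-0.002, 0.002, -1.0]]
contact_force: [-1.4, 6.9, -4.2]
opening: 0.131
```

```bash
python3 s.py
```

```text
t 18.50 tcp [ 0.5545 -0.1133  0.0573] yaw -124.03 q6 104.6 Ttool [-1.16  -0.87  -0.038] Ftool [-4.97  5.01  4.18] tz_world 0.039 j6t -0.112 open 0.131
```

Emit:
send_rows:
  rows:
    - [[0,0,0,0.6],[0,0,0,0.6],[0,0,0,0.6],[0,0,0,0.6],[0,0,0,0.6],[0,0,0,0.6],[0,0,0,0.6],[0,0,0,0.6]]

```text
t: 19.17
tcp_pos: [0.5546, -0.1132, 0.0573]
eef_rot: [[-0.627, -0.779, -0.0], [-0.779, 0.627, 0.003], [-0.002, 0.002, -1.0]]
contact_force: [-0.6, 7.9, -4.7]
opening: 0.125
```

```bash
python3 s.py
```

```text
t 19.17 tcp [ 0.5546 -0.1132  0.0573] yaw -128.83 q6 109.4 Ttool [-1.258 -0.927 -0.066] Ftool [-5.75  5.41  4.74] tz_world 0.066 j6t -0.112 open 0.125
```

Emit:
send_rows:
  rows:
    - [[-0.08,0.06,0.05,0.6],[0,0,0,0.6],[0,0,0,0.6],[0,0,0,0.6],[0,0,0,0.6],[0,0,0,0.6],[0,0,0,0.6],[0,0,0,0.6]]

```text
t: 19.83
tcp_pos: [0.5548, -0.1129, 0.0572]
eef_rot: [[-0.69, -0.724, 0.0], [-0.724, 0.69, 0.001], [-0.001, 0.001, -1.0]]
contact_force: [-1.8, 6.2, -0.3]
opening: 0.128
```

```bash
python3 s.py
```

```text
t 19.83 tcp [ 0.5548 -0.1129  0.0572] yaw -133.63 q6 114.3 Ttool [-1.198 -0.31  -0.091] Ftool [-3.25  5.61  0.29] tz_world 0.092 j6t -0.119 open 0.128
```

Emit:
send_rows:
  rows:
    - [[0,0,0,0.5],[0,0,0,0.5],[0,0,0,0.5],[0,0,0,0.5],[0,0,0,0.5],[0,0,0,0.5],[0,0,0,0.5],[0,0,0,0.5]]

```text
t: 20.5
tcp_pos: [0.5549, -0.1127, 0.0572]
eef_rot: [[-0.739, -0.674, 0.001], [-0.674, 0.739, 0.002], [-0.001, 0.001, -1.0]]
contact_force: [-2.6, 5.5, -1.1]
opening: 0.123
```

```bash
python3 s.py
```

```text
t 20.50 tcp [ 0.5549 -0.1127  0.0572] yaw -137.63 q6 118.3 Ttool [-1.215 -0.342 -0.016] Ftool [-1.83  5.8   1.08] tz_world 0.018 j6t -0.091 open 0.123
```

Emit:
send_rows:
  rows:
    - [[0,0,0,0.6],[0,0,0,0.6],[0,0,0,0.6],[0,0,0,0.6],[0,0,0,0.6],[0,0,0,0.6],[0,0,0,0.6],[0,0,0,0.6]]

```text
t: 21.17
tcp_pos: [0.555, -0.1127, 0.0573]
eef_rot: [[-0.793, -0.61, 0.001], [-0.61, 0.793, 0.002], [-0.002, 0.001, -1.0]]
contact_force: [-0.9, 6.5, -2.3]
opening: 0.126
```

```bash
python3 s.py
```

```text
t 21.17 tcp [ 0.555  -0.1127  0.0573] yaw -142.44 q6 123.1 Ttool [-1.333 -0.396 -0.063] Ftool [-3.2   5.68  2.35] tz_world 0.065 j6t -0.118 open 0.126
```

Emit:
send_rows:
  rows:
    - [[0,0,0,0.6],[0,0,0,0.6],[0,0,0,0.6],[0,0,0,0.6],[0,0,0,0.6],[0,0,0,0.6],[0,0,0,0.6],[0,0,0,0.6]]

```text
t: 21.83
tcp_pos: [0.5551, -0.1125, 0.0572]
eef_rot: [[-0.841, -0.541, 0.001], [-0.541, 0.841, 0.002], [-0.002, 0.001, -1.0]]
contact_force: [-0.4, 7.1, -2.8]
opening: 0.126
```

```bash
python3 s.py
```

```text
t 21.83 tcp [ 0.5551 -0.1125  0.0572] yaw -147.23 q6 127.9 Ttool [-1.249 -0.385 -0.093] Ftool [-3.49  6.25  2.84] tz_world 0.095 j6t -0.118 open 0.126
```

Emit:
send_rows:
  rows:
    - [[-0.05,0.08,0.03,0.5],[0,0,0,0.5],[0,0,0,0.5],[0,0,0,0.5],[0,0,0,0.5],[0,0,0,0.5],[0,0,0,0.5],[0,0,0,0.5]]

```text
t: 22.5
tcp_pos: [0.5552, -0.1124, 0.0572]
eef_rot: [[-0.877, -0.481, 0.002], [-0.481, 0.877, 0.001], [-0.002, -0.0, -1.0]]
contact_force: [-0.6, 5.5, 0.2]
opening: 0.132
```

```bash
python3 s.py
```

```text
t 22.50 tcp [ 0.5552 -0.1124  0.0572] yaw -151.23 q6 131.9 Ttool [-1.146 -0.299 -0.046] Ftool [-2.13  5.11 -0.21] tz_world 0.048 j6t -0.092 open 0.132
```

Emit:
send_rows:
  rows:
    - [[0,0,0,0.6],[0,0,0,0.6],[0,0,0,0.6],[0,0,0,0.6],[0,0,0,0.6],[0,0,0,0.6],[0,0,0,0.6],[0,0,0,0.6]]

```text
t: 23.17
tcp_pos: [0.5554, -0.1123, 0.0572]
eef_rot: [[-0.914, -0.406, 0.002], [-0.406, 0.914, 0.001], [-0.002, -0.0, -1.0]]
contact_force: [0.4, 6.1, -0.7]
opening: 0.127
```

```bash
python3 s.py
```

```text
t 23.17 tcp [ 0.5554 -0.1123  0.0572] yaw -156.02 q6 136.7 Ttool [-1.198 -0.222 -0.205] Ftool [-2.85  5.4   0.68] tz_world 0.207 j6t 0.022 open 0.127
```

The torque has risen: the wrist reads 0.205 Nm, and joint 6 shifted by 0.14. I'll hold here and average.

```bash
python3 avg.py 10
```

```text
cw load [0.157 0.217 0.196 0.189 0.191 0.18  0.18  0.237 0.181 0.183] mean 0.191 +- 0.007 j6 [0.16  0.3   0.221 0.193 0.186 0.185 0.185 0.184 0.184 0.184]
t 23.67 tcp [ 0.5554 -0.1123  0.0572] yaw -155.99 q6 136.7 Ttool [-1.255 -0.276 -0.183] Ftool [-2.91  5.35  0.19] tz_world 0.186 j6t 0.184 open 0.130
```

The static total is 0.19 Nm, of which about 0.14 is spring. That puts the bottom at yaw ≈ -153.2°. Next I back off to about -63.2°.

Emit:
send_rows:
  rows:
    - [[0,0,0,-5.8],[0,0,0,-5.8],[0.02,-0.03,0,-5.8],[0.02,-0.03,0,-5.8],[0.02,-0.04,0,-5.8],[0.02,-0.04,0,-5.8],[0,0,0,-5.8],[0,0,0,-5.8]]

```text
t: 24.33
tcp_pos: [0.5545, -0.1137, 0.0572]
eef_rot: [[-0.331, -0.944, -0.001], [-0.944, 0.331, 0.001], [-0.001, 0.001, -1.0]]
contact_force: [-5.8, 5.0, 3.1]
opening: 0.126
```

Emit:
send_rows:
  rows:
    - [[0,0,0,-5.8],[0,0,0,-5.8],[0.04,-0.01,0,-5.8],[0.04,-0.01,0,-5.8],[0.04,-0.01,0,-5.8],[0.04,-0.01,0,-5.8],[0,0,0,-5.8],[0,0,0,-5.8]]

```text
t: 25.0
tcp_pos: [0.5547, -0.1156, 0.0572]
eef_rot: [[0.455, -0.89, -0.001], [-0.89, -0.455, 0.001], [-0.001, 0.001, -1.0]]
contact_force: [-4.8, 4.3, 3.3]
opening: 0.128
```

```bash
python3 avg.py 4
```

```text
cw load [-0.001  0.024  0.022 -0.028] mean 0.004 +- 0.010 j6 [ 0.282 -1.093 -0.331 -0.064]
t 25.20 tcp [ 0.5547 -0.1156  0.0571] yaw -63.19 q6 43.6 Ttool [-0.744 -1.25   0.028] Ftool [-6.08  2.64 -4.38] tz_world -0.028 j6t -0.064 open 0.125
```

Emit:
send_rows:
  rows:
    - [[-0.1,0.04,0,0],[0,0,0,0],[0,0,0,0],[0,0,0,0],[0,0,0,0],[0,0,0,0],[0,0,0,0],[0,0,0,0]]

```text
t: 25.87
tcp_pos: [0.5546, -0.1154, 0.0571]
eef_rot: [[0.451, -0.892, 0.0], [-0.892, -0.451, -0.0], [0.0, -0.0, -1.0]]
contact_force: [-5.0, 1.5, 5.3]
opening: 0.13
```

```bash
python3 avg.py 3
```

```text
cw load [ 0.008 -0.004  0.047] mean 0.017 +- 0.013 j6 [0.008 0.008 0.008]
t 26.02 tcp [ 0.5546 -0.1154  0.0571] yaw -63.16 q6 43.7 Ttool [-0.825 -0.666 -0.047] Ftool [-3.16  3.57 -6.21] tz_world 0.047 j6t 0.008 open 0.124
```

Emit:
send_rows:
  rows:
    - [[0,0,0,0],[0,0,0,0],[0,0,0,0],[0,0,0,0],[0,0,0,0],[0,0,0,0],[0,0,0,0],[0,0,0,0]]
  fingers: 0

```text
t: 26.68
tcp_pos: [0.5546, -0.1152, 0.0568]
eef_rot: [[0.451, -0.892, 0.0], [-0.892, -0.451, 0.0], [0.0, -0.0, -1.0]]
contact_force: [-0.2, 0.1, 0.3]
opening: 0.496
```

Emit:
send_rows:
  rows:
    - [[0,0,-1,0],[0,0,-1.5,0],[0,0,-1.5,0],[0,0,-1.5,0],[0,0,-1.5,0],[0,0,-1,0],[0,0,0,0],[0,0,0,0]]

```text
t: 27.35
tcp_pos: [0.5547, -0.1153, 0.1373]
eef_rot: [[0.451, -0.892, 0.001], [-0.892, -0.451, -0.0], [0.001, -0.001, -1.0]]
contact_force: [0.1, -0.3, -1.7]
opening: 0.502
```

```bash
python3 s.py
```

```text
t 27.35 tcp [ 0.5547 -0.1153  0.1373] yaw -63.16 q6 43.7 Ttool [-0.173 -0.042  0.025] Ftool [0.33 0.03 1.66] tz_world -0.025 j6t 0.001 open 0.502
```

The knob is released. Moving over the lock pin.

Emit:
send_rows:
  rows:
    - [[-3.05,-0.64,0,0],[-3.05,-0.64,0,0],[-3.05,-0.64,0,0],[-3.05,-0.64,0,0],[-3.05,-0.64,0,0],[-3.05,-0.64,0,0],[-3.05,-0.64,0,0],[-3.05,-0.64,0,0]]

```text
t: 28.02
tcp_pos: [0.4888, 0.1269, 0.1358]
eef_rot: [[0.451, -0.892, -0.002], [-0.892, -0.451, -0.0], [-0.001, 0.002, -1.0]]
contact_force: [1.0, -0.1, 0.1]
opening: 0.504
```

Emit:
send_rows:
  rows:
    - [[0,0,0,-7],[0,0,0,-7],[0,0,0,-7],[0,0,0,-7],[0,0,0,-7],[0,0,0,-7],[0,0,0,-7],[0,0,0,-7]]

```text
t: 28.68
tcp_pos: [0.4893, 0.1256, 0.1357]
eef_rot: [[0.993, -0.119, -0.002], [-0.119, -0.993, -0.0], [-0.002, 0.0, -1.0]]
contact_force: [-0.7, 0.1, 0.4]
opening: 0.497
```

Emit:
send_rows:
  rows:
    - [[0,0,0,-7],[0,0,0,-7],[0,0,0,-7],[0,0,0,-7],[0,0,0,-7],[0,0,0,-7],[0,0,0,-7],[0,0,0,-7]]

```text
t: 29.35
tcp_pos: [0.4893, 0.1255, 0.1357]
eef_rot: [[0.654, 0.757, -0.002], [0.757, -0.654, -0.0], [-0.002, -0.002, -1.0]]
contact_force: [-0.3, -0.3, -0.1]
opening: 0.502
```

Run:
```python
from h import *
from cell import robot
st()
for n in("top","side"):
    c=robot.camera(n);np.savez(f"pics/{n}2.npz",**c);W=cloud(c)
    cv2.imwrite(f"pics/{n}2.png",c["color"][:,:,::-1])
    u,v=map(int,proj(c,[.558,-.115,.08]))
    m=np.zeros(W.shape[:2],bool);m[v-16:v+17,u-16:u+17]=1
    hi=m&(W[...,2]>.074)&(W[...,2]<.09);p=W[hi];print(n,len(p),p.mean(0),cv2.minAreaRect((p[:,:2]*1000).astype(np.float32)))
st()
```

```text
t 29.35 tcp [0.4893 0.1255 0.1357] yaw 49.18 q6 -43.5 Ttool [ 0.018 -0.011  0.042] Ftool [-0.44 -0.02  0.14] tz_world -0.042 j6t 1.945 open 0.502
top 94 [ 0.55774178 -0.11454976  0.08167785] ((558.6517944335938, -115.06767272949219), (42.70143508911133, 13.319518089294434), 26.884204864501953)
side 124 [ 0.55621301 -0.11593368  0.08194166] ((557.2647705078125, -114.5773696899414), (43.89142990112305, 14.14470386505127), 28.486724853515625)
t 29.45 tcp [0.4894 0.1255 0.1358] yaw 48.91 q6 -43.2 Ttool [-0.028 -0.012 -0.017] Ftool [ 0.69 -0.25  0.29] tz_world 0.017 j6t -1.575 open 0.502
```

View pics/side2.png

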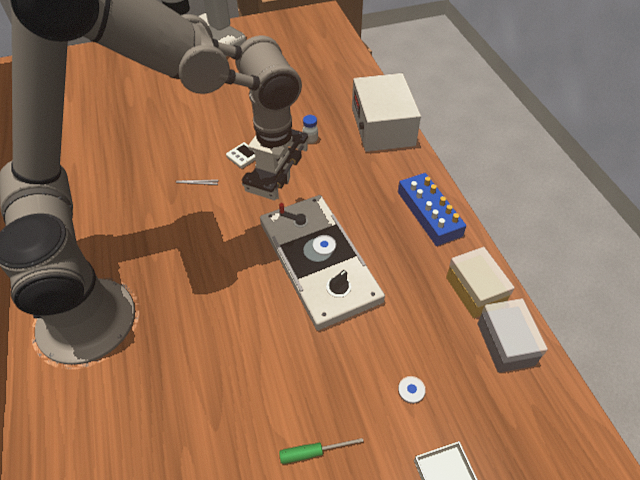

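View pics/top2.png

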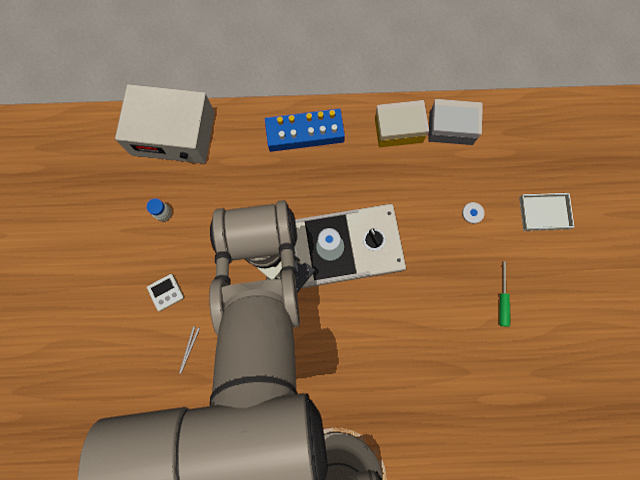

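The wing now reads 27–28° (26.8° expected), the dish is undisturbed on the carriage, and the red pin at about (281,208) in the side view is below the gripper. Descending and gripping the pin.

Emit:
send_rows:
  rows:
    - [[0.05,0,1.1,0],[0,0,1.2,0],[0,0,1.2,0],[0,0,1.2,0],[0,0,1.2,0],[0,0,1.0,0],[0,0,0.6,0],[0,0,0,0]]

```text
t: 30.12
tcp_pos: [0.4894, 0.1259, 0.0603]
eef_rot: [[0.66, 0.752, -0.003], [0.752, -0.66, -0.0], [-0.002, -0.002, -1.0]]
contact_force: [-0.0, 0.1, 0.0]
opening: 0.503
```

Emit:
send_rows:
  rows:
    - [[0,0,0,0],[0,0,0,0],[0,0,0,0],[0,0,0,0],[0,0,0,0],[0,0,0,0],[0,0,0,0],[0,0,0,0]]
  fingers: 1

```text
t: 30.78
tcp_pos: [0.4906, 0.1261, 0.0621]
eef_rot: [[0.658, 0.753, 0.001], [0.753, -0.658, 0.0], [0.001, 0.0, -1.0]]
contact_force: [-0.0, 1.1, 3.2]
opening: 0.12
```

```bash
python3 s.py
```

```text
t 30.78 tcp [0.4906 0.1261 0.0621] yaw 48.83 q6 -43.1 Ttool [ 0.067  0.086 -0.031] Ftool [ 0.79 -0.73 -3.22] tz_world 0.031 j6t -0.003 open 0.120
```

Emit:
send_rows:
  rows:
    - [[0.349,0.012,0,4],[0.349,0.012,0,4],[0.349,0.012,0,4],[0.349,0.012,0,4],[0.349,0.012,0,4],[0.349,0.012,0,4],[0.349,0.012,0,4],[0.349,0.012,0,4]]

```text
t: 31.45
tcp_pos: [0.5134, 0.1413, 0.0621]
eef_rot: [[0.958, 0.286, -0.0], [0.286, -0.958, 0.0], [-0.0, -0.0, -1.0]]
contact_force: [-1.6, 1.9, 3.9]
opening: 0.12
```

```bash
python3 s.py
```

```text
t 31.45 tcp [0.5134 0.1413 0.0621] yaw 16.64 q6 -9.5 Ttool [ 0.233 -0.222  0.023] Ftool [-0.97 -2.28 -3.87] tz_world -0.023 j6t -1.113 open 0.120
```

Forces are small and it follows the arc well.

Emit:
send_rows:
  rows:
    - [[0.349,0.012,0,4],[0.349,0.012,0,4],[0.349,0.012,0,4],[0.349,0.012,0,4],[0.349,0.012,0,4],[0.349,0.012,0,4],[0.349,0.012,0,4],[0.349,0.012,0,4]]

```text
t: 32.12
tcp_pos: [0.5411, 0.142, 0.0621]
eef_rot: [[0.964, -0.265, -0.0], [-0.265, -0.964, 0.001], [-0.0, -0.001, -1.0]]
contact_force: [-1.3, 3.3, 3.9]
opening: 0.123
```

```bash
python3 s.py
```

```text
t 32.12 tcp [0.5411 0.142  0.0621] yaw -15.36 q6 22.1 Ttool [ 0.227 -0.354  0.069] Ftool [-2.09 -2.86 -3.95] tz_world -0.069 j6t -1.091 open 0.123
```

Emit:
send_rows:
  rows:
    - [[0.175,0.003,0,2],[0.175,0.003,0,2],[0.175,0.003,0,2],[0.175,0.003,0,2],[0.175,0.003,0,2],[0.175,0.003,0,2],[0.175,0.003,0,2],[0,0,0,0]]

```text
t: 32.78
tcp_pos: [0.5528, 0.1372, 0.0621]
eef_rot: [[0.873, -0.489, 0.001], [-0.489, -0.873, 0.001], [0.0, -0.001, -1.0]]
contact_force: [-0.8, 3.7, 2.2]
opening: 0.12
```

```bash
python3 s.py
```

```text
t 32.78 tcp [0.5528 0.1372 0.0621] yaw -29.25 q6 35.4 Ttool [ 0.292 -0.241  0.013] Ftool [-2.52 -2.8  -2.18] tz_world -0.012 j6t 0.401 open 0.120
```

Emit:
send_rows:
  rows:
    - [[0.087,0,0,1],[0.087,0,0,1],[0.087,0,0,1],[0.087,0,0,1],[0.087,0,0,1],[0,0,0,0],[0,0,0,0],[0,0,0,0]]

```text
t: 33.45
tcp_pos: [0.5558, 0.1353, 0.0621]
eef_rot: [[0.827, -0.562, -0.0], [-0.562, -0.827, 0.001], [-0.001, -0.001, -1.0]]
contact_force: [-2.5, 6.4, 5.4]
opening: 0.119
```

```bash
python3 s.py
```

```text
t 33.45 tcp [0.5558 0.1353 0.0621] yaw -34.20 q6 40.1 Ttool [ 0.691 -0.954 -0.02 ] Ftool [-5.67 -3.91 -5.41] tz_world 0.020 j6t 0.001 open 0.119
```

Emit:
send_rows:
  rows:
    - [[0.05,0,0,0],[0.05,0,0,0],[0,0,0,0],[0,0,0,0],[0,0,0,0],[0,0,0,0],[0,0,0,0],[0,0,0,0]]

```text
t: 34.12
tcp_pos: [0.5559, 0.1353, 0.062]
eef_rot: [[0.827, -0.562, -0.002], [-0.562, -0.827, 0.002], [-0.003, -0.0, -1.0]]
contact_force: [-4.7, 9.2, 7.5]
opening: 0.123
```

```bash
python3 s.py
```

```text
t 34.12 tcp [0.5559 0.1353 0.062 ] yaw -34.19 q6 40.1 Ttool [ 0.704 -1.519 -0.041] Ftool [-9.02 -4.97 -7.45] tz_world 0.040 j6t -0.002 open 0.123
```

The lever has hit its stop: the pin no longer moves and the force rises to 9 N. Releasing, lifting and parking clear.

Emit:
send_rows:
  rows:
    - [[0,0,0,0],[0,0,0,0],[0,0,0,0],[0,0,0,0],[0,0,0,0],[0,0,0,0],[0,0,0,0],[0,0,0,0]]
  fingers: 0

```text
t: 34.78
tcp_pos: [0.557, 0.1338, 0.0617]
eef_rot: [[0.827, -0.562, -0.0], [-0.562, -0.827, -0.0], [-0.0, 0.0, -1.0]]
contact_force: [0.1, -0.0, 0.6]
opening: 0.5
```

Emit:
send_rows:
  rows:
    - [[0,0,-1,0],[0,0,-2,0],[0,0,-2,0],[0,0,-2,0],[0,0,-2,0],[0,0,-2,0],[0,0,-2,0],[0,0,-1,0]]

```text
t: 35.45
tcp_pos: [0.5579, 0.1341, 0.2053]
eef_rot: [[0.827, -0.561, 0.005], [-0.561, -0.827, 0.001], [0.003, -0.003, -1.0]]
contact_force: [1.4, -0.6, -0.1]
opening: 0.5
```

Emit:
send_rows:
  rows:
    - [[-3,-1,0,0],[-3,-1,0,0],[-3,-1,0,0],[-3,-1,0,0],[-3,-1,0,0],[-3,-1,0,0],[-2,-1,0,0],[0,0,0,0]]

```text
t: 36.12
tcp_pos: [0.4283, 0.3072, 0.2021]
eef_rot: [[0.83, -0.558, -0.001], [-0.558, -0.83, 0.001], [-0.001, -0.001, -1.0]]
contact_force: [0.3, 0.3, 1.4]
opening: 0.502
```

Run:
```python
from h import *
from cell import robot
st()
for n in("top","side"):
    c=robot.camera(n);np.savez(f"pics/{n}3.npz",**c);W=cloud(c)
    cv2.imwrite(f"pics/{n}3.png",c["color"][:,:,::-1])
    for nm,p0 in (("knob",[.558,-.115,.08]),("pin",[.557,.134,.08])):
        u,v=map(int,proj(c,p0))
        m=np.zeros(W.shape[:2],bool);m[v-16:v+17,u-16:u+17]=1
        hi=m&(W[...,2]>.074)&(W[...,2]<.09);p=W[hi]
        if len(p)>3:
            print(n,nm,len(p),p.mean(0).round(4),cv2.minAreaRect((p[:,:2]*1000).astype(np.float32)))
            if nm=="pin":
                d=p.mean(0)[:2]-[.5296,.0926];print("lever angle",np.radians(142.87-np.degrees(np.arctan2(d[1],d[0]))),np.hypot(*d))
        else: print(n,nm,"none")
```

```text
t 36.12 tcp [0.4283 0.3072 0.2021] yaw -33.94 q6 61.2 Ttool [-0.102 -0.047 -0.007] Ftool [ 0.04 -0.45 -1.43] tz_world 0.007 j6t 0.558 open 0.502
top knob 98 [ 0.5572 -0.1147  0.0818] ((558.2405395507812, -115.01258850097656), (43.08463668823242, 13.34002685546875), 26.97034454345703)
top pin 21 [0.5564 0.1344 0.0819] ((556.0271606445312, 134.5104217529297), (10.704127311706543, 9.57088565826416), 45.556190490722656)
lever angle 1.4931212701960122 0.04967788995521551
side knob 125 [ 0.5555 -0.1162  0.0819] ((556.6259765625, -115.212158203125), (44.34033966064453, 12.74055290222168), 25.57036018371582)
side pin 23 [0.556  0.1344 0.0818] ((555.4780883789062, 135.2066650390625), (14.780729293823242, 10.029135704040527), 73.80279541015625)
lever angle 1.4862982089407502 0.04950007456802451
```

View pics/top3.png

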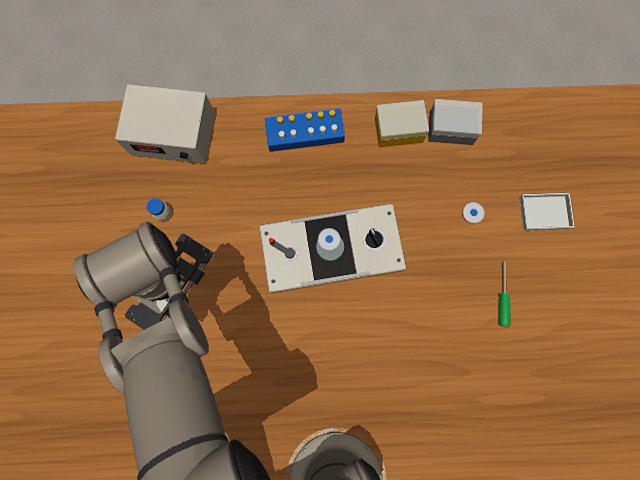

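View pics/side3.png

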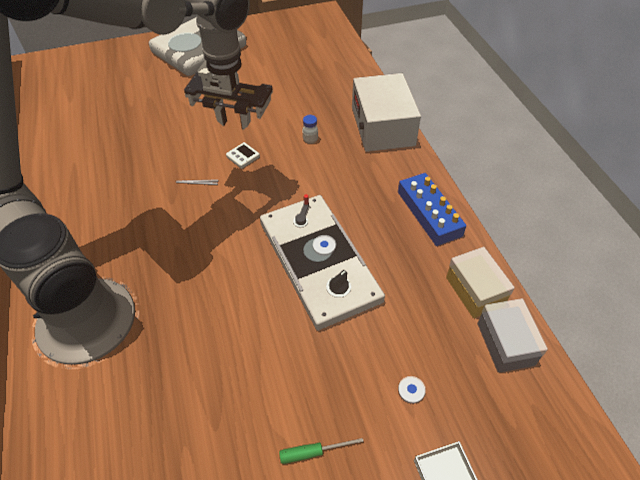

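The lever pin is at (271,241) in the top view, at about 1.49 rad, which is the stop. The wing is at about 27°, and the dishes, timer and jar sit where they started. The gripper is clear in the air. Handing in.

```bash
python3 -c "
from cell import robot
print(robot.hand_in())"
```

```text
the job is handed in; nothing more can be done
None
```

I set the backlash adjuster, then swung the lock lever to its stop, and handed the job in at about 36 s.

- **Adjuster:** I turned the knob clockwise about 180° until the screw bottomed. The highest torque I read was about 0.2 Nm, friction included, which is well inside the gentle range. From the torque rise I put the bottom at tool yaw −153.2°, then backed off to −63.2°, a quarter turn above it. After release the cameras read the wing at 25.6–28.5°, against 26.8° expected. They are too coarse to check the gap itself, so the quarter turn rests on the torque and yaw readings.
- **Lever:** I swung the pin clockwise until it stopped moving and the force on the gripper rose to about 9 N along the swing, then let go. The cameras then read 1.49 rad; the stop is at 1.5, and the difference is within their error.
- **Other items:** By eye in the last pictures, both dishes, the timer and the jar are where they started. I did not measure their positions. The gripper was clear in the air at hand-in.
- **Disagreement:** My first grip on the knob was 1.5–2 mm off its axis. This gave sideways forces of up to about 11 N, and as much again upward, while turning. I eased these with small shifts.

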